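# Snap a hose clip shut with bench-held pliers

## Task

One of the two flanged pipe couplings on the counter carries an open snap hose clip. Stand that coupling upright at the pliers with the two ears of its clip between the open jaws, then squeeze the pliers' handles together until the clip clicks shut. Let the pliers spring open again and leave the coupling standing there.

Things in the scene. Friction and masses are not known exactly. Their poses are not given: they have to be found in the camera images.
- coupling_mid (a point): Loose coupling with the clip, 150 g: white upright pipe 34 mm across, 90 mm tall, on a flange 60 mm across, 6 mm thick. Point on the pipe's axis 45 mm above the counter; z up. Grey clip round it, 14 to 34 mm above the counter; its two flat ears stick out along +x to 53 mm from the axis. Take the bare pipe above the clip, fingers on the +y and -y sides. The like coupling without clip is not wanted.
- clip_ears (a point): Point on the coupling (same axes) at the ears' free ends, mid-way between the open ears, 24 mm above the counter: 53 mm in +x and 5 mm in +y from the pipe's axis. Each ear is 7.5 mm thick, 20 mm high; over both ends they measure 29 mm across y when open, 18 mm shut. The -y ear is fixed, the +y ear swings towards it about the pipe's axis.
- clip (a joint): Swing of the moving ear, rad: 0 open, 0.22 shut. A catch resists from about 0.03 (about 7 N at the ears' ends), snaps over at about 0.14 and then holds itself shut.
- jaw_tips (a point): Pliers lying flat, dark steel, pivot on a fixed stand. Point on their midline at the jaw tips, 26 mm above the counter; +x runs along the midline away from pivot (80 mm back) and handles; z up. Jaws 14 to 38 mm above the counter; open gap 61 mm, 50 mm deeper in. Ears fit when clip_ears is 12 to 31 mm inside the tips (-x; 22 is best), within 8 mm of the midline, coupling's +x opposite to this +x.
- handles (a point): Point mid-way between the two black handles (axes of jaw_tips), 138 mm from jaw_tips along -x, 32 mm above the counter. Handles 18 to 42 mm above the counter, 10 mm thick, 35 to 105 mm behind the pivot. Here 58 to 64 mm over the outside across y when open, 26 mm closed; squeeze across y, 10 to 15 N. Both swing alike about the midline; a spring opens them when let go.
- pliers (a joint): Swing of each half of the pliers, rad: 0 open (sprung), 0.28 fully closed (a stop; jaws parallel, 18 mm apart).
Mind the look-alikes: they are no part of the job. What is meant by the part that bears jaw_tips is not green or purple, and is the smaller of those in its own colour.

How it is judged:
By the outcome, as a careful person would: the job done as asked, in the order asked, and still so for the second after the job is handed in, with the robot touching nothing.
It also fails if it takes over 51 s, if anything falls off the work surface, if the arm or the gripper's body presses on something with over 40 N, if the wrist force passes 120 N, or if a joint passes its speed limit or range.

## Robot

A 7-joint arm with a two-finger parallel gripper is mounted at the origin on the work surface. World frame = base frame: x ahead of the robot, y to its left, z up, the work surface at z = 0. Lengths are in m, angles in rad, forces in N, time in s.
With the tool pointing down it reaches from about 0.35 to 0.9 m from the base axis. Payload 19.9 kg.
Tool frame: the origin (TCP) lies midway between the tips of the shut fingers; the grasp point (between the pads) lies 19 mm behind it; z points along the fingers, y is the direction in which the jaws open and shut (so a half turn about z gives the same grasp; the last joint's range is limited). The gripper opens to 85 mm and grips with 20 to 120 N. Pads are 22 mm wide; open, the fingers measure 114 mm over their backs; the gripper's body (76 mm by 85 mm) begins 54 mm behind the grasp point. The pads swing forward as they close: fully open they stand 13 mm farther back than shut.
Start: joints at [-0.042, 0.417, -0.01, 1.614, 0.005, 1.111, -0.053], TCP at [0.625, 0, 0.231] pointing down, gripper open.
Joint ranges: [-2.81, 2.81], [-0.39, 2.02], [-1.27, 1.25], [0.06, 2.57], [-1.19, 4.33], [0.19, 2], [-2.82, 2.82]. Speed limits (rad/s): [1.89, 1.89, 2.39, 2.39, 3.01, 3.01, 3.01].

## Interface

Orientations are given as [roll, pitch, yaw] about the fixed x, y, z axes, in that order (R = Rz(yaw) Ry(pitch) Rx(roll)).
In Python, from workcell import robot gives the robot as it stands. The module is installed in compiled form; this text tells all that it offers.
- The arm moves only by the tool carry_out, never from a script. Its argument "targets" is a list of rows, each a list of 5 numbers: the shift along the tool's x, y, z in mm, then the turn about the tool's z in degrees, then the finger opening in mm, from 0 to 85.4. In form: [[x, y, z, roll, fingers], ...]. A call has 1 to 5 rows; each row shifts and turns the commanded pose from where the row before left it, along the tool's axes as they then stand; what a row does not reach is not made up. A row lasts 1/12 s, in which the tool goes at most 41.7 mm and 7.16 degrees, less where a joint would pass 70% of its speed; a pose out of reach is approached as far as the arm can. A call is refused whole if a number of a shift passes 41.7 or a number of a turn 7.16, either way. A call with a gripper value outside its range is refused whole. The fingers move at their own pace and stop on an object; "grip_force" is the grip in N (left out, the last holds). Time passes only in rows, so rows that do not move let the fingers close. It gives the time, the measured TCP pose, the force and the opening at its end, in the units of the state.
- robot.state(): the state, without advancing time (a new reading comes with each control period).
- robot.camera(name): name is "scene" or "side" or "wrist"; returns (picture, depth): 420x560x3 uint8, red, green, blue; 420x560 float32, m along the optical axis (not along the pixel's ray), 0 where there is no reading.
- robot.camera_model(name): a dict with "fov_y" (degrees; the focal length in pixels is half the picture's height over the tangent of half this angle, whatever the lens; pixels are square), "cx", "cy" (the principal point, pixels), "camera_from_world" (4x4, takes a point from world to camera coordinates); the wrist camera has in their place "tool_from_camera" (4x4, takes a point from camera to tool coordinates, whose origin is the TCP and whose axes are the flange's). Camera axes: x right, y up, looking along -z (the intrinsics and any distortion apply to the point x, -y, -z); pixel columns grow to the right and rows downward; lengths in m; the calibration is good to about 2 mm. A picture is of the moment at which its call begins: read the wrist's pose just before it. camera_model takes no time and is no camera call.
- robot.job_done(): hands the job in, once; it reports no verdict.
Trained networks look in the newest picture that a camera, given by its name, has taken for a name from the list of things; names that differ only in an ending like _2 or _b are one class to them, and where a whole thing is asked for, a point or a joint stands for the part that bears it (a point fixed in the world has none). Each returns a list of dicts, best first, with "score" (0 to 1); they miss things now and then, are a little off and sometimes report something else, mostly with a low value. They report only what shows in the picture. A call takes as long as a camera call. They do not tell look-alikes from the thing itself.
- robot.cut_out(camera, name): "region" (420x560 bool, what is visible of it).
- robot.spot_point(camera, name): "centre" ([x, y, z] in m, in world coordinates, good to about 4 mm: a listed point, or the origin of a listed thing).
The state is a dict: "time": time; "joint_pos": joint angles; "qvel": joint speeds; "joint_torque": joint torques, N m; "tool_pos": TCP position; "ee_rot": TCP orientation; "ft_force": force on the tool from outside, world axes, zero at the start; "torque": the same for the moment, N m; "width": opening from 0.0 (shut) to 1.0 (fully open).
Only numpy, scipy, OpenCV 4.12 (cv2) and the standard library are available. Lean on these libraries where they do the work, as an engineer would, in place of code of your own. Each camera call takes 0.05 s, during which the arm holds its last target.

## Working session

There is one attempt and no reset: what is moved stays moved. The work goes in short steps, Python scripts to look and compute and a tool call to move; the robot and the scene stay as the last step left them, time stands still between calls to the robot, and variables do not carry over. Pictures are saved under pics/ and viewed, and the job is handed in when it is done.

Besides the shell and the picture viewer there is one more tool, called after "Request:" as name(argument=value, ...), one argument or row to a line, values as JSON. carry_out: Moves the arm, as the interface text tells. Its arguments: {"type":"object","properties":{"targets":{"type":"array"},"grip_force":{"type":"number"}},"required":["targets"]}

```bash
mkdir -p pics; cat > h.py <<'E'
import numpy as np, cv2
from workcell import robot
def save(n,im,sc=1.0):
    im=cv2.cvtColor(im,cv2.COLOR_RGB2BGR)
    if sc!=1: im=cv2.resize(im,None,fx=sc,fy=sc)
    cv2.imwrite('pics/'+n+'.png',im)
def f(m): return 210/np.tan(np.radians(m['fov_y'])/2)
def toworld(cam,u,v,d):
    m=robot.camera_model(cam); F=f(m)
    p=np.array([(u-m['cx'])/F*d,-(v-m['cy'])/F*d,-d,1])
    return (np.linalg.inv(m['camera_from_world'])@p)[:3]
E
python3 - <<'E'
from h import *
s=robot.state(); print(s)
for c in ['scene','side']:
    im,d=robot.camera(c); save(c+'0',im); np.save(c+'0.npy',d)
    m=robot.camera_model(c); print(c,{k:(v if not hasattr(v,'shape') else v.round(3).tolist()) for k,v in m.items()})
    for n in ['coupling_mid','clip_ears','jaw_tips','handles']:
        for r in robot.spot_point(c,n): print(c,n,round(r['score'],2),np.round(r['centre'],4))
E
```

```text
{'time': 0.0, 'joint_pos': array([-0.04152758,  0.4179841 , -0.01033334,  1.61417932,  0.0047126 ,
        1.11072672, -0.05296741]), 'qvel': array([ 7.21702608e-04,  8.92371560e-04, -4.51156643e-04,  3.18108188e-04,
        1.08393560e-03, -5.08316496e-04,  3.43347183e-05]), 'joint_torque': array([ 3.43503270e-04, -8.64444852e+01,  6.79280274e-01, -4.34903777e+01,
        1.92400004e-02,  7.37222959e-03,  1.31192037e-04]), 'tool_pos': array([6.24639588e-01, 2.04396924e-05, 2.30651664e-01]), 'ee_rot': array([-3.14032248e+00,  9.28609108e-05,  1.57089815e+00]), 'ft_force': array([ 0.26481484, -0.36786327,  0.44171654]), 'torque': array([-0.04129556, -0.02578878, -0.03636537]), 'width': 0.9968686719600963}
scene {'fov_y': 45.531340678589075, 'cx': 277.92631904336315, 'cy': 213.78573558767198, 'camera_from_world': [[-0.544, 0.839, 0.001, 0.226], [-0.719, -0.467, 0.514, 0.299], [0.431, 0.279, 0.858, -1.565], [0.0, 0.0, 0.0, 1.0]]}
scene coupling_mid 0.97 [ 0.6389 -0.253   0.0492]
scene clip_ears 0.6 [ 0.5966 -0.2795  0.0225]
scene jaw_tips 0.98 [ 0.6314 -0.0708  0.0357]
scene jaw_tips 0.
[... 156 characters left out ...]
scene handles 0.73 [0.7942 0.2096 0.0315]
side {'fov_y': 57.68812082484394, 'cx': 275.7506852997913, 'cy': 203.80855533290074, 'camera_from_world': [[-0.992, -0.129, -0.014, 0.475], [0.08, -0.691, 0.719, -0.067], [-0.102, 0.712, 0.695, -1.115], [0.0, 0.0, 0.0, 1.0]]}
side coupling_mid 0.75 [ 0.6385 -0.2544  0.0433]
side clip_ears 0.65 [ 0.5951 -0.2768  0.0259]
side jaw_tips 0.98 [0.6572 0.1912 0.0244]
side jaw_tips 0.87 [ 0.638  -0.0689  0.0353]
side jaw_tips 0.81 [0.4733 0.0501 0.0278]
side jaw_tips 0.58 [0.0715 0.2841 0.0427]
side handles 0.84 [ 0.8177 -0.071   0.0403]
side handles 0.67 [0.2614 0.3021 0.0439]
side handles 0.65 [0.6113 0.0914 0.0341]
side handles 0.58 [0.7973 0.2083 0.034 ]
```

View pics/scene0.png

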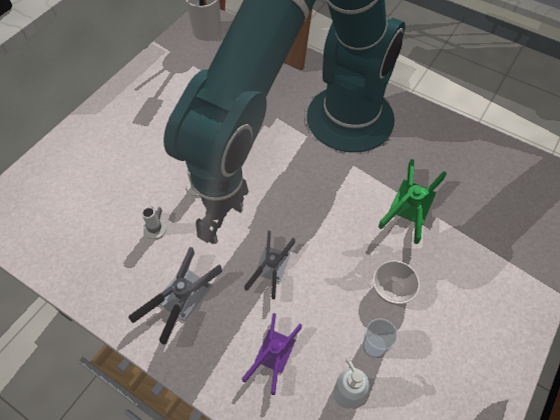

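View pics/side0.png

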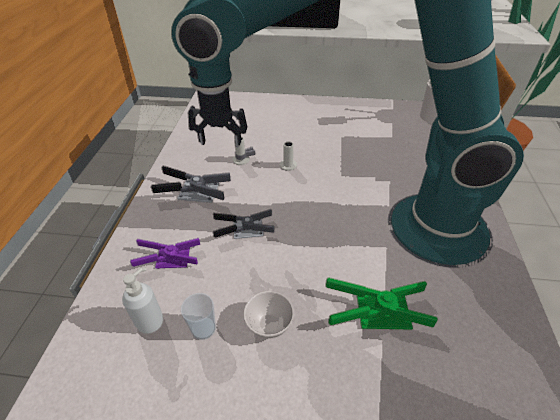

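Scene picture: the dark pliers are the large pair at (182,287) and the small pair at (272,260). The others are purple (275,350) and green (415,200). One coupling at (152,220) has its clip ears pointing up-right, and the other at (195,185) is mostly hidden. By the description I want the small dark pliers, so jaw_tips is about (0.474, 0.052) and handles about (0.610, 0.087), which are 140 mm apart against a stated 138. Next is a close crop and a wrist view.

```bash
python3 - <<'E'
from h import *
a=cv2.imread('pics/scene0.png')[170:310,110:310]; b=cv2.imread('pics/side0.png')[110:250,130:330]
cv2.imwrite('pics/crop1.png',np.hstack([cv2.resize(x,None,fx=2,fy=2,interpolation=2) for x in (a,b)]))
im,d=robot.camera('wrist'); save('wrist0',im)
print(robot.camera_model('wrist'))
for c in ['wrist']:
    for n in ['coupling_mid','clip_ears','jaw_tips','handles']:
        for r in robot.spot_point(c,n): print(c,n,round(r['score'],2),np.round(r['centre'],4))
E
```

```text
{'fov_y': 66.31507860674361, 'cx': 275.7982073120755, 'cy': 214.3823379197969, 'tool_from_camera': array([[ 1.57890391e-03,  9.46225629e-01,  3.23503580e-01,
         8.41268715e-02],
       [ 9.99998723e-01, -1.57389060e-03, -2.77110599e-04,
         1.76747388e-04],
       [ 2.46950094e-04,  3.23503604e-01, -9.46226906e-01,
        -1.42782071e-01],
       [ 0.00000000e+00,  0.00000000e+00,  0.00000000e+00,
         1.00000000e+00]])}
wrist coupling_mid 0.63 [ 0.6428 -0.2524  0.0433]
wrist clip_ears 0.92 [ 0.5911 -0.2783  0.0238]
wrist handles 0.89 [0.6089 0.082  0.0339]
```

View pics/crop1.png

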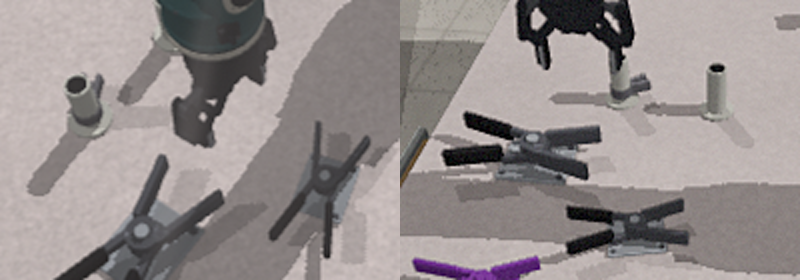

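View pics/wrist0.png

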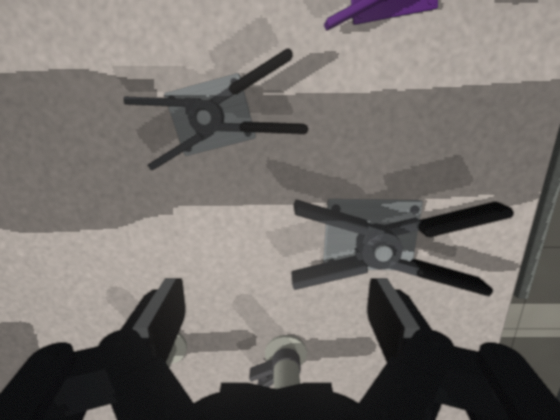

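The crop shows the clip ears on the coupling at scene (152,220). The other one, at side (288,155), is bare. In the wrist view the small dark pliers are at (205,118), jaws left and handles right. The next script measures them from the depth image.

```bash
cat >> h.py <<'E'
from scipy.spatial.transform import Rotation as Ro
def wristcloud(s=None):
    s=s or robot.state()
    im,d=robot.camera('wrist'); m=robot.camera_model('wrist'); F=f(m)
    v,u=np.mgrid[:420,:560]
    P=np.stack([(u-m['cx'])/F*d,-(v-m['cy'])/F*d,-d],-1)
    T=m['tool_from_camera']; P=P@T[:3,:3].T+T[:3,3]
    R=Ro.from_euler('xyz',s['ee_rot']).as_matrix()
    W=P@R.T+s['tool_pos']; W[d==0]=np.nan
    return im,W
E
python3 - <<'E'
from h import *
im,W=wristcloud()
z=W[...,2]
print('counter z',np.nanmedian(z[200:260,20:100]))
m=(z>0.014)&(z<0.06)
m[:, 345:]=0; m[195:]=0; m[:,:90]=0
P=W[m]; print(len(P))
# top surface points; pca
pix=np.argwhere(m)
for lo,hi in [(0.014,.03),(.03,.04),(.04,.046),(.046,.07)]:
    print(lo,((P[:,2]>lo)&(P[:,2]<hi)).sum())
Q=P[P[:,2]>0.03]; 
for nm,i in [('minx',Q[:,0].argmin()),('maxx',Q[:,0].argmax()),('miny',Q[:,1].argmin()),('maxy',Q[:,1].argmax())]: print(nm,Q[i].round(4))
# fit midline: symmetry: for a set of theta/offset test by two-arm cross-sections
def sect(th,c):
    e=np.array([np.cos(th),np.sin(th)]); n=np.array([-e[1],e[0]])
    a=(Q[:,:2]-c)@e; b=(Q[:,:2]-c)@n
    return a,b
c=np.array([.474,.052]); th=np.arctan2(.034,.136)
a,b=sect(th,c)
for lo in np.arange(-.03,.21,.01):
    k=(a>lo)&(a<lo+.01)
    if k.sum()<3: continue
    bb=np.sort(b[k]); print(round(lo+.005,3),k.sum(),'b',(bb[[0,-1]]*1e3).round(1),'mid',round(500*(bb[0]+bb[-1]),1),'gap',np.round(np.diff(bb).max()*1e3,1),'zmax',Q[k,2].max().round(4))
E
```

```text
counter z 0.00016257332657418355
4471
0.014 427
0.03 2626
0.04 1418
0.046 0
minx [0.4744 0.0862 0.0382]
maxx [0.6882 0.1592 0.0335]
miny [0.4928 0.0192 0.0358]
maxy [0.6867 0.167  0.0379]
0.005 13 b [-34.7  36.6] mid 0.9 gap 62.2 zmax 0.0387
0.015 158 b [-36.8  38. ] mid 0.6 gap 56.0 zmax 0.0401
0.025 173 b [-34.8  35.1] mid 0.1 gap 49.6 zmax 0.0406
0.035 167 b [-31.7  32.5] mid 0.4 gap 44.3 zmax 0.0403
0.045 169 b [-28.9  29.1] mid 0.1 gap 37.8 zmax 0.0404
0.055 174 b [-25.9  26.5] mid 0.3 gap 32.6 zmax 0.0401
0.065 281 b [-23.1  23.9] mid 0.4 gap 2.2 zmax 0.0401
0.075 381 b [-19.5  21.6] mid 1.1 gap 0.4 zmax 0.0435
0.085 356 b [-16.4  19.1] mid 1.3 gap 0.9 zmax 0.0442
0.095 267 b [-18.3  14.9] mid -1.7 gap 1.0 zmax 0.0407
0.105 94 b [-20.7 -10.3] mid -15.5 gap 0.3 zmax 0.0396
0.115 161 b [-22.7  24.4] mid 0.8 gap 27.5 zmax 0.0432
0.125 243 b [-26.4  27.4] mid 0.5 gap 29.0 zmax 0.0435
0.135 243 b [-28.8  30.2] mid 0.7 gap 34.8 zmax 0.044
0.145 236 b [-32.6  33.2] mid 0.3 gap 41.2 zmax 0.044
0.155 250 b [-34.9  36.3] mid 0.7 gap 46.1 zmax 0.0439
0.165 242 b [-37.2  38.7] mid 0.7 gap 51.6 zmax 0.0443
0.175 220 b [-39.6  40.7] mid 0.5 gap 58.1 zmax 0.0445
```

Pliers midline: angle 14.0°, through (0.474, 0.0525), and the sections are symmetric to about 0.5 mm. Pivot is at about 81 mm along it, so jaw_tips sits at about (0.475, 0.0525). Now moving over the coupling that has the clip.

Request:
carry_out(
  targets=[
    [-36, 2, 0, 0, 85],
    [-36, 2, 0, 0, 85],
    [-36, 2, 0, 0, 85],
    [-36, 2, 0, 0, 85],
    [-36, 2, 0, 0, 85],
  ],
)

```text
time: 1.22
tool_pos: [0.6349, -0.1817, 0.2314]
ee_rot: [3.141, 0.0, 1.571]
ft_force: [-0.4, 0.1, -0.1]
width: 0.997
```

Request:
carry_out(
  targets=[
    [-36, 2, 0, 0, 85],
    [-36, 2, 0, 0, 85],
    [0, 0, 0, 7, 85],
    [0, 0, 0, 7, 85],
    [0, 0, 0, 7, 85],
  ],
)

```text
time: 1.63
tool_pos: [0.6388, -0.2528, 0.231]
ee_rot: [-3.141, 0.0, 1.197]
ft_force: [-0.4, 0.6, 0.6]
width: 0.997
```

Request:
carry_out(
  targets=[
    [0, 0, 0, 7, 85],
    [0, 0, 0, 7, 85],
    [0, 0, 0, 7, 85],
    [0, 0, 0, 7, 85],
    [0, 0, 0, 7, 85],
  ],
)

```text
time: 2.05
tool_pos: [0.639, -0.2519, 0.2312]
ee_rot: [-3.142, 0.0, 0.587]
ft_force: [0.3, 1.0, -0.5]
width: 0.996
```

Request:
carry_out(
  targets=[
    [0, 0, 0, 7, 85],
    [0, 0, 0, 2, 85],
    [0, 0, 0, 0, 85],
  ],
)

```text
time: 2.3
tool_pos: [0.6391, -0.2518, 0.2312]
ee_rot: [3.142, 0.0, 0.435]
ft_force: [-0.2, -0.7, 1.1]
width: 0.994
```

```bash
python3 - <<'E'
from h import *
s=robot.state(); print(s['time'],s['tool_pos'].round(4),s['ee_rot'].round(4),s['joint_pos'].round(3))
im,W=wristcloud(s); save('wrist1',im); np.save('W1.npy',W)
for n in ['coupling_mid','clip_ears']:
    for r in robot.spot_point('wrist',n): print(n,round(r['score'],2),np.round(r['centre'],4))
E
```

```text
2.3 [ 0.6391 -0.2518  0.2312] [3.1415e+00 3.0000e-04 4.3470e-01] [ 0.127  0.544  0.302  1.45  -0.168  1.173 -0.683]
coupling_mid 0.93 [ 0.6424 -0.2524  0.0472]
clip_ears 0.93 [ 0.59   -0.2773  0.0229]
```

View pics/wrist1.png

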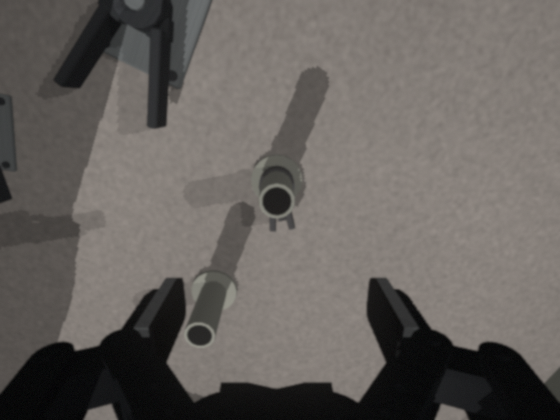

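```bash
python3 - <<'E'
from h import *
W=np.load('W1.npy')
def circ(P):
    A=np.c_[2*P,np.ones(len(P))]; x=np.linalg.lstsq(A,(P**2).sum(1),rcond=None)[0]
    return x[:2],np.sqrt(x[2]+x[0]**2+x[1]**2)
for nm,(r0,r1,c0,c1) in {'clip':(130,245,240,320),'bare':(260,360,183,245)}.items():
    P=W[r0:r1,c0:c1].reshape(-1,3)
    for lo,hi in [(.086,.094),(.004,.008)]:
        Q=P[(P[:,2]>lo)&(P[:,2]<hi)][:,:2]; 
        if len(Q)>10: print(nm,lo,len(Q),circ(Q),Q.mean(0))
    if nm=='clip':
        c,_=circ(P[(P[:,2]>.086)&(P[:,2]<.094)][:,:2])
        E=P[(P[:,2]>.02)&(P[:,2]<.045)]; r=np.hypot(*(E[:,:2]-c).T)
        E=E[r>.033]; d=E[:,:2]-c; print(len(E),np.hypot(*d.T).max(), E[:,2].max())
        a=np.degrees(np.arctan2(d[:,1],d[:,0]))%360; print(a.min(),a.max())
        for yaw in [204.6]:
            th=np.radians(yaw); x=d@[np.cos(th),np.sin(th)]; y=d@[-np.sin(th),np.cos(th)]
            for l in np.arange(.033,.056,.005):
                k=(x>l)&(x<l+.005); print(l,k.sum(), (np.sort(y[k])*1e3).round(1)[::4])
E
```

```text
clip 0.086 1022 (array([ 0.63934015, -0.25143729]), np.float64(0.011957010001414182)) [ 0.6395751  -0.25132848]
clip 0.004 817 (array([ 0.63831144, -0.25169658]), np.float64(0.0252996049689256)) [ 0.64830826 -0.24696215]
239 0.053540274128585315 0.03677668056345815
192.51206858655294 232.38097226745307
0.033 36 [-7.8 -5.5 -1.  11.3 12.5 13.6 14.7 15.9 17. ]
0.038 88 [-7.7 -6.6 -5.5 -4.3 -3.2 -2.1 -1.   2.5  3.6  4.8  7.   8.2  9.3 10.5
 11.4 12.5 13.7 14.8 15.9 17.1 18.1 18.2]
0.043 66 [-7.7 -6.6 -6.6 -5.4 -4.3 -3.2 -2.1 -0.9  3.6 12.7 13.8 15.  16.  17.2
 18.3 19.4 20.7]
0.047999999999999994 39 [-7.7 -6.6 -5.5 -4.3 -3.2 -3.2 -2.  13.8 16.1 18.3]
0.05299999999999999 2 [-5.4]
bare 0.086 697 (array([ 0.46945869, -0.2396392 ]), np.float64(0.012241374359227767)) [ 0.47009773 -0.23954332]
bare 0.004 731 (array([ 0.4684786 , -0.23958675]), np.float64(0.024349815934637902)) [ 0.47740336 -0.2383725 ]
```

In the wrist view the clip coupling is at (277,200) with its ears at (282,224). Its axis is (0.6394, -0.2515) and its yaw about 205°. The bare one, at (200,335), is 170 mm away. The tool is aligned, so I descend and grasp.

Request:
carry_out(
  targets=[
    [0, 0, 40, 0, 85],
    [0, 0, 40, 0, 85],
    [0, 0, 40, 0, 85],
    [0, 0, 40, 0, 85],
    [0, 0, 20, 0, 85],
  ],
)

```text
time: 2.87
tool_pos: [0.6369, -0.2511, 0.0464]
ee_rot: [-3.138, 0.003, 0.438]
ft_force: [-0.0, -0.0, -0.2]
width: 0.996
```

Request:
carry_out(
  targets=[
    [0, 0, 8, 0, 85],
    [0, 0, 0, 0, 50],
    [0, 0, 0, 0, 40],
    [0, 0, 0, 0, 20],
    [0, 0, 0, 0, 20],
  ],
  grip_force=40,
)

```text
time: 3.28
tool_pos: [0.64, -0.2524, 0.0453]
ee_rot: [3.14, -0.002, 0.437]
ft_force: [-0.2, 0.0, 0.3]
width: 0.448
```

Request:
carry_out(
  targets=[
    [0, 0, 0, 0, 20],
    [0, 0, 0, 0, 20],
    [0, 0, 0, 0, 20],
    [0, 0, 0, 0, 20],
    [0, 0, 0, 0, 20],
  ],
)

```text
time: 3.7
tool_pos: [0.6399, -0.2523, 0.0452]
ee_rot: [3.14, -0.002, 0.437]
ft_force: [-1.8, 0.8, 8.5]
width: 0.389
```

```bash
python3 - <<'E'
from h import *
s=robot.state(); print(s['time'],s['tool_pos'].round(4),s['ee_rot'].round(4),s['width']*85.4,s['ft_force'].round(1))
im,W=wristcloud(s); save('wrist2',im)
E
```

```text
3.7 [ 0.6399 -0.2523  0.0452] [ 3.1399e+00 -1.9000e-03  4.3660e-01] 33.246099870939005 [-1.8  0.8  8.5]
```

View pics/wrist2.png

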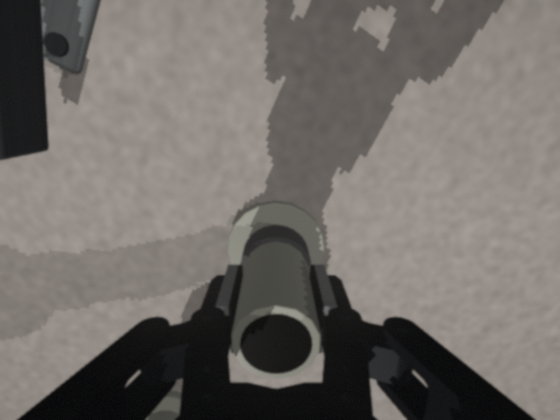

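Grip holds at 33 mm, and the pipe sits centred between the pads in the wrist picture at (277,340). Next I lift, carry and turn.

Request:
carry_out(
  targets=[
    [0, 0, -20, 0, 20],
    [0, 0, -35, 0, 20],
    [0, 0, -35, 0, 20],
    [0, 0, -30, 0, 20],
    [-5, -20, 0, 0, 20],
  ],
)

```text
time: 4.17
tool_pos: [0.6292, -0.2397, 0.1708]
ee_rot: [3.133, -0.007, 0.434]
ft_force: [0.8, -0.6, -0.7]
width: 0.39
```

Request:
carry_out(
  targets=[
    [-5, -35, 0, 0, 20],
    [-5, -35, 0, 0, 20],
    [-5, -35, 0, 0, 20],
    [-5, -35, 0, 0, 20],
    [-5, -35, 0, 0, 20],
  ],
)

```text
time: 4.58
tool_pos: [0.5284, -0.0867, 0.1641]
ee_rot: [3.141, -0.001, 0.436]
ft_force: [1.1, 0.6, -0.9]
width: 0.391
```

Request:
carry_out(
  targets=[
    [-5, -35, 0, 0, 20],
    [-5, -35, 0, 0, 20],
    [-5, -35, 0, 0, 20],
    [-5, -35, 0, 0, 20],
    [-2, -12, 0, 0, 20],
  ],
)

```text
time: 5.0
tool_pos: [0.443, 0.0441, 0.164]
ee_rot: [-3.141, -0.001, 0.44]
ft_force: [1.8, 0.8, -1.4]
width: 0.391
```

Request:
carry_out(
  targets=[
    [0, 0, 0, -7, 20],
    [0, 0, 0, -7, 20],
    [0, 0, 0, -7, 20],
    [0, 0, 0, -7, 20],
    [0, 0, 0, -7, 20],
  ],
)

```text
time: 5.42
tool_pos: [0.4454, 0.0406, 0.1641]
ee_rot: [3.141, -0.001, 1.053]
ft_force: [0.0, -0.6, -2.1]
width: 0.385
```

Request:
carry_out(
  targets=[
    [0, 0, 0, -7, 20],
    [0, 0, 0, -7, 20],
    [0, 0, 0, -7, 20],
    [0, 0, 0, -7, 20],
    [0, 0, 0, -7, 20],
  ],
)

```text
time: 5.83
tool_pos: [0.4455, 0.0405, 0.1641]
ee_rot: [3.14, -0.0, 1.664]
ft_force: [-0.5, -1.2, -1.6]
width: 0.392
```

Request:
carry_out(
  targets=[
    [0, 0, 0, -7, 20],
    [0, 0, 0, -7, 20],
    [0, 0, 0, -7, 20],
    [0, 0, 0, -7, 20],
    [0, 0, 0, -7, 20],
  ],
)

```text
time: 6.25
tool_pos: [0.4454, 0.0404, 0.1641]
ee_rot: [3.141, 0.001, 2.275]
ft_force: [0.5, -0.4, -1.6]
width: 0.387
```

```bash
python3 - <<'E'
from h import *
s=robot.state(); print(s['time'],s['tool_pos'].round(4),s['ee_rot'].round(4),s['joint_pos'].round(3),s['width']*85.4,s['ft_force'].round(1))
E
```

```text
6.25 [0.4454 0.0404 0.1641] [3.1406e+00 9.0000e-04 2.2749e+00] [-0.144  0.187 -0.017  2.105  0.004  0.848  0.54 ] 33.02521650896596 [ 0.5 -0.4 -1.6]
```

Request:
carry_out(
  targets=[
    [0, 0, 0, -7, 20],
    [0, 0, 0, -7, 20],
    [0, 0, 0, -7, 20],
    [0, 0, 0, -7, 20],
    [0, 0, 0, -7, 20],
  ],
)

```text
time: 6.67
tool_pos: [0.4454, 0.0404, 0.1641]
ee_rot: [3.141, 0.001, 2.886]
ft_force: [0.9, 0.5, -1.3]
width: 0.388
```

Request:
carry_out(
  targets=[
    [0, 0, 0, -7, 20],
    [0, 0, 0, -7, 20],
    [0, 0, 0, -7, 20],
    [0, 0, 0, 0, 20],
    [0, 0, 0, 0, 20],
  ],
)

```text
time: 7.08
tool_pos: [0.4454, 0.0403, 0.1638]
ee_rot: [-3.141, 0.001, -3.041]
ft_force: [0.4, -0.1, -1.3]
width: 0.387
```

```bash
python3 - <<'E'
from h import *
s=robot.state(); print(s['time'],s['tool_pos'].round(4),np.degrees(s['ee_rot']).round(2),s['joint_pos'].round(3))
im,W=wristcloud(s); save('wrist3',im); 
for c in ['scene','side']:
    i,d=robot.camera(c); save(c+'3',i[100:350,120:420] if c=='scene' else i[100:320,150:450],2)
    for n in ['coupling_mid','clip_ears','jaw_tips']:
        for r in robot.spot_point(c,n): print(c,n,round(r['score'],2),np.round(r['centre'],4))
E
```

```text
7.0833 [0.4454 0.0403 0.1638] [-1.7999e+02  6.0000e-02 -1.7424e+02] [-0.034  0.191 -0.138  2.102  0.035  0.85   1.479]
scene coupling_mid 0.65 [0.4472 0.0399 0.1649]
scene clip_ears 0.8 [0.4992 0.0532 0.1369]
scene jaw_tips 0.96 [0.6603 0.1852 0.0252]
scene jaw_tips 0.72 [0.4742 0.0549 0.0252]
scene jaw_tips 0.7 [ 0.6327 -0.0695  0.0354]
scene jaw_tips 0.67 [0.0657 0.2827 0.0373]
side coupling_mid 0.82 [0.447  0.0397 0.1595]
side clip_ears 0.73 [0.501  0.0539 0.1433]
side jaw_tips 0.89 [0.658  0.1939 0.0291]
side jaw_tips 0.82 [ 0.637  -0.0719  0.0369]
side jaw_tips 0.81 [0.4738 0.0499 0.0282]
side jaw_tips 0.72 [0.0679 0.2831 0.0356]
side jaw_tips 0.44 [0.502  0.0524 0.1422]
```

View pics/scene3.png

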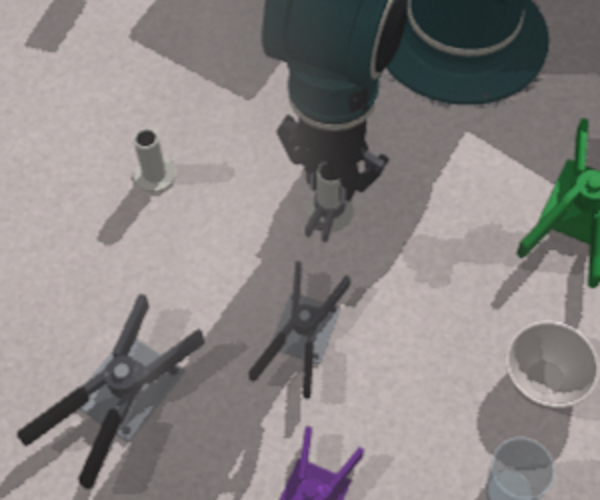

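View pics/side3.png

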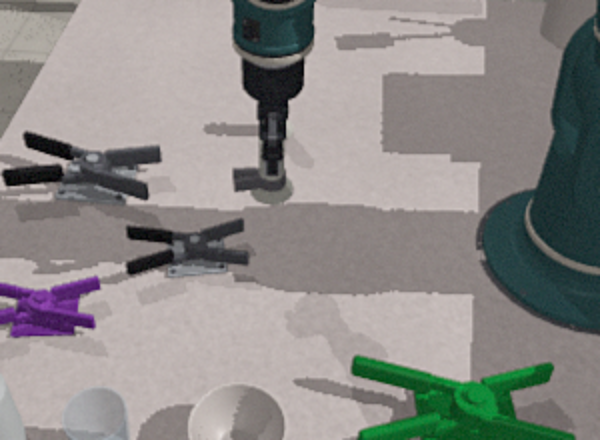

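Both pictures show the coupling held with its ears pointing toward the small dark pliers: scene crop (320,225), side crop (245,180). The network points agree within about 4 mm. I finish the yaw by 8.2° and lower.

Request:
carry_out(
  targets=[
    [0, 0, 0, -4.1, 20],
    [0, 0, 0, -4.1, 20],
    [0, 0, 35, 0, 20],
    [0, 0, 20, 0, 20],
    [0, 0, 0, 0, 20],
  ],
)

```text
time: 7.95
tool_pos: [0.4432, 0.0402, 0.1053]
ee_rot: [3.141, -0.005, -2.894]
ft_force: [-1.3, 0.3, -3.1]
width: 0.39
```

```bash
python3 - <<'E'
from h import *
s=robot.state(); print(s['time'],s['tool_pos'].round(4),np.degrees(s['ee_rot']).round(2))
for c in ['scene','side']:
    i,d=robot.camera(c); save(c+'4',i[150:310,180:340] if c=='scene' else i[120:270,190:340],3)
    for n in ['coupling_mid','clip_ears']:
        for r in robot.spot_point(c,n): print(c,n,round(r['score'],2),np.round(r['centre'],4))
a=cv2.imread('pics/scene4.png');b=cv2.imread('pics/side4.png');b=cv2.resize(b,(480,480));cv2.imwrite('pics/c4.png',cv2.resize(np.hstack([a,b]),(800,400)))
E
```

```text
7.95 [0.4432 0.0402 0.1053] [ 179.96   -0.3  -165.82]
scene coupling_mid 0.98 [0.4459 0.0411 0.1083]
scene clip_ears 0.97 [0.4942 0.06   0.0814]
scene clip_ears 0.67 [0.4458 0.0416 0.1078]
scene clip_ears 0.23 [0.4772 0.053  0.0267]
side coupling_mid 0.89 [0.4459 0.0398 0.1077]
side clip_ears 0.92 [0.4998 0.0632 0.089 ]
```

View pics/c4.png

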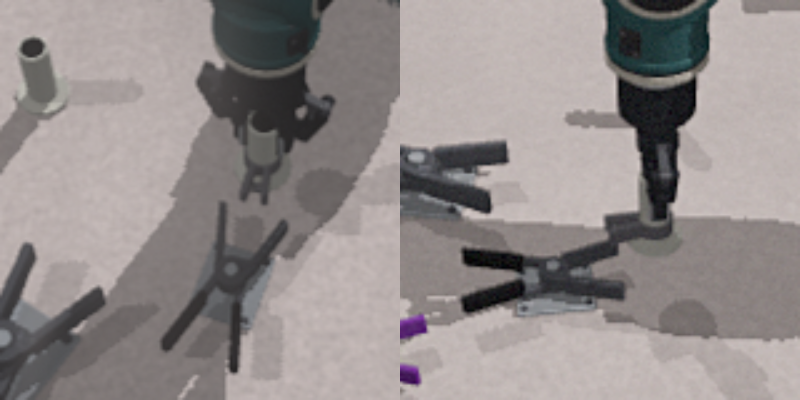

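Request:
carry_out(
  targets=[
    [0, -1, 30, 0, 20],
    [0, 0, 18, 0, 20],
    [0, 0, 6, 0, 20],
    [0, 0, 3, 0, 20],
    [0, 0, 0, 0, 20],
  ],
)

```text
time: 8.67
tool_pos: [0.4457, 0.0396, 0.0517]
ee_rot: [-3.142, 0.0, -2.894]
ft_force: [-0.8, -0.3, -1.7]
width: 0.391
```

```bash
python3 - <<'E'
from h import *
s=robot.state(); print(s['time'],s['tool_pos'].round(4),np.degrees(s['ee_rot']).round(2),s['ft_force'].round(1))
for c in ['scene','side']:
    i,d=robot.camera(c); save(c+'5',i[150:310,180:340] if c=='scene' else i[120:270,190:340],3)
    for n in ['coupling_mid','clip_ears','jaw_tips']:
        for r in robot.spot_point(c,n)[:3]: print(c,n,round(r['score'],2),np.round(r['centre'],4))
a=cv2.imread('pics/scene5.png');b=cv2.imread('pics/side5.png');b=cv2.resize(b,(480,480));cv2.imwrite('pics/c5.png',cv2.resize(np.hstack([a,b]),(800,400)))
E
```

```text
8.6667 [0.4457 0.0396 0.0517] [-1.800e+02  1.000e-02 -1.658e+02] [-0.8 -0.3 -1.7]
scene coupling_mid 0.68 [0.4476 0.0439 0.0557]
scene clip_ears 0.65 [0.4976 0.0595 0.0301]
scene jaw_tips 0.96 [ 0.6324 -0.0706  0.035 ]
scene jaw_tips 0.92 [0.4779 0.0549 0.0293]
scene jaw_tips 0.8 [0.658  0.1862 0.0265]
side coupling_mid 0.73 [0.4467 0.0393 0.0514]
side clip_ears 0.71 [0.5002 0.0608 0.0348]
side jaw_tips 0.93 [0.4753 0.0505 0.0294]
side jaw_tips 0.64 [ 0.6341 -0.0714  0.0329]
side jaw_tips 0.16 [0.6096 0.0881 0.0314]
```

View pics/c5.png

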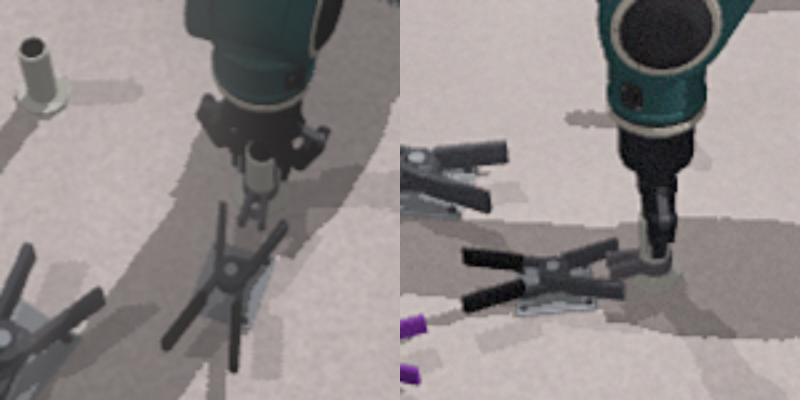

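The ears sit between the jaws in both views: scene crop (252,215), side crop (625,262). Setting down the last 6–7 mm.

Request:
carry_out(
  targets=[
    [0, 0, 3, 0, 20],
    [0, 0, 2.5, 0, 20],
    [0, 0, 1, 0, 20],
    [0, 0, 0, 0, 20],
  ],
)

```text
time: 9.4
tool_pos: [0.4457, 0.0395, 0.0451]
ee_rot: [-3.141, 0.0, -2.894]
ft_force: [-3.3, -2.5, 15.1]
width: 0.386
```

Request:
carry_out(
  targets=[
    [0, 0, -0.5, 0, 20],
    [0, 0, 0, 0, 45],
    [0, 0, 0, 0, 60],
    [0, 0, 0, 0, 75],
    [0, 0, 0, 0, 75],
  ],
)

```text
time: 9.82
tool_pos: [0.4454, 0.0395, 0.0452]
ee_rot: [-3.142, -0.0, -2.894]
ft_force: [0.6, -0.2, 0.4]
width: 0.876
```

Request:
carry_out(
  targets=[
    [0, 0, 0, 0, 75],
    [0, 0, -20, 0, 75],
    [0, 0, -35, 0, 75],
    [0, 0, -40, 0, 75],
    [0, 0, -40, 0, 75],
  ],
)

```text
time: 10.23
tool_pos: [0.4447, 0.0396, 0.1817]
ee_rot: [3.141, -0.001, -2.894]
ft_force: [0.7, 0.9, 0.1]
width: 0.881
```

```bash
python3 - <<'E'
from h import *
s=robot.state(); print(s['time'],s['tool_pos'].round(4),np.degrees(s['ee_rot']).round(2),s['ft_force'].round(1),s['width'])
im,W=wristcloud(s); save('wrist6',im); np.save('W6.npy',W)
for c in ['scene','side']:
    i,d=robot.camera(c); save(c+'6',i[150:310,180:340] if c=='scene' else i[120:270,190:340],3)
    for n in ['coupling_mid','clip_ears','jaw_tips']:
        for r in robot.spot_point(c,n)[:3]: print(c,n,round(r['score'],2),np.round(r['centre'],4))
a=cv2.imread('pics/scene6.png');b=cv2.imread('pics/side6.png');b=cv2.resize(b,(480,480));cv2.imwrite('pics/c6.png',cv2.resize(np.hstack([a,b]),(800,400)))
E
```

```text
10.2333 [0.4447 0.0396 0.1817] [ 1.7998e+02 -7.0000e-02 -1.6579e+02] [0.7 0.9 0.1] 0.8808720557382247
scene coupling_mid 0.66 [0.4486 0.0408 0.046 ]
scene clip_ears 0.59 [0.4977 0.0595 0.023 ]
scene jaw_tips 0.93 [0.6611 0.1861 0.0277]
scene jaw_tips 0.82 [0.068  0.2812 0.039 ]
scene jaw_tips 0.72 [ 0.6337 -0.0748  0.0334]
side coupling_mid 0.85 [0.4458 0.0349 0.0472]
side clip_ears 0.92 [0.5005 0.0585 0.0248]
side jaw_tips 0.84 [ 0.6346 -0.0719  0.0332]
side jaw_tips 0.79 [0.4763 0.0513 0.0315]
side jaw_tips 0.69 [0.0691 0.2862 0.0391]
```

View pics/c6.png

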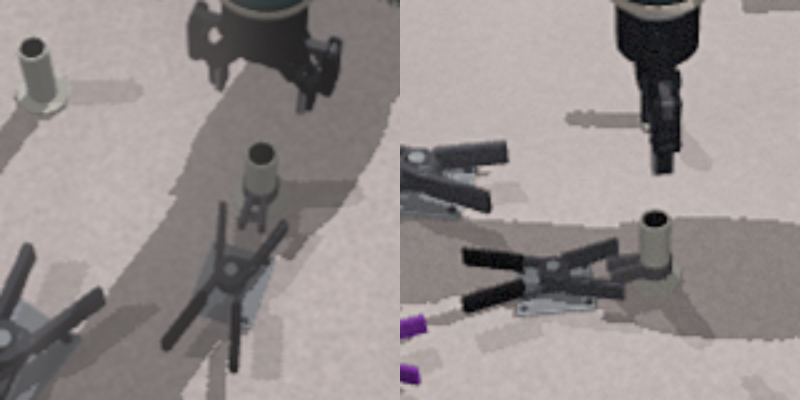

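View pics/wrist6.png

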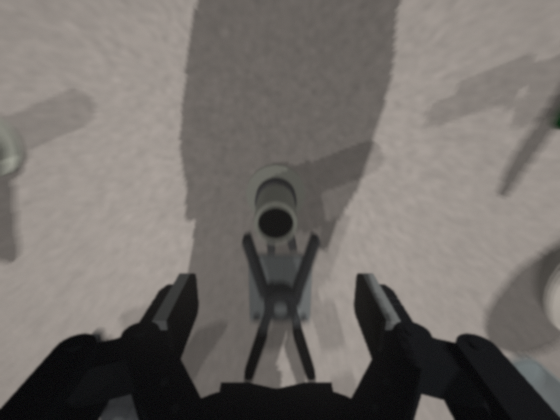

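The coupling stands with its ears in the jaws, about 24 mm inside the tips: wrist view (282,245), jaws at (245–318,240). Now over to the handles.

Request:
carry_out(
  targets=[
    [-34, 1, 0, 0, 85],
    [-34, 1, 0, 0, 85],
    [-34, 1, 0, 0, 85],
    [-34, 1, 0, 0, 85],
    [-34, 1, 0, 0, 85],
  ],
)

```text
time: 11.1
tool_pos: [0.6102, 0.0865, 0.179]
ee_rot: [3.141, -0.002, -2.894]
ft_force: [0.4, 0.3, 1.2]
width: 0.997
```

Request:
carry_out(
  targets=[
    [0, 0, 30, 0, 85],
    [0, 0, 30, 0, 85],
    [0, 0, 20, 0, 85],
    [0, 0, 0, 0, 85],
  ],
)

```text
time: 11.43
tool_pos: [0.6063, 0.0857, 0.095]
ee_rot: [3.141, -0.008, -2.894]
ft_force: [-0.4, -0.0, -0.6]
width: 0.998
```

```bash
python3 - <<'E'
from h import *
s=robot.state(); print(s['time'],s['tool_pos'].round(4),np.degrees(s['ee_rot']).round(2),s['ft_force'].round(1),s['width'])
e=np.array([.9701,.2425]);n=np.array([-.2425,.9701]);d=s['tool_pos'][:2]-[.474,.052]
print('along',d@e,'across',d@n)
im,W=wristcloud(s); save('wrist7',im)
Q=W.reshape(-1,3); Q=Q[(Q[:,2]>.03)&(Q[:,2]<.05)]; D=Q[:,:2]-[.474,.052]; a=D@e;b=D@n
for l in np.arange(.1,.19,.01):
    k=(a>l)&(a<l+.01)&(abs(b)<.05)
    if k.sum()>5: print(l.round(3),k.sum(),b[k].min()*1e3,b[k].max()*1e3)
E
```

```text
11.4333 [0.6063 0.0857 0.095 ] [ 179.96   -0.45 -165.79] [-0.4 -0.  -0.6] 0.9978660841475195
along 0.1365126509285749 across 0.0006032602240379707
0.1 194 -20.650615926065026 -10.687680627632952
0.11 454 -24.093734786837746 24.263320698107268
0.12 454 -26.357075705031466 27.626874973599154
0.13 428 -29.491824066132576 29.888005269198697
0.14 417 -32.609725593665885 33.06606351323295
0.15 393 -35.13272423403518 35.55382439610289
0.16 384 -38.373966210872695 38.75110994461403
0.17 295 -39.37087167674478 40.0353278923858
```

View pics/wrist7.png

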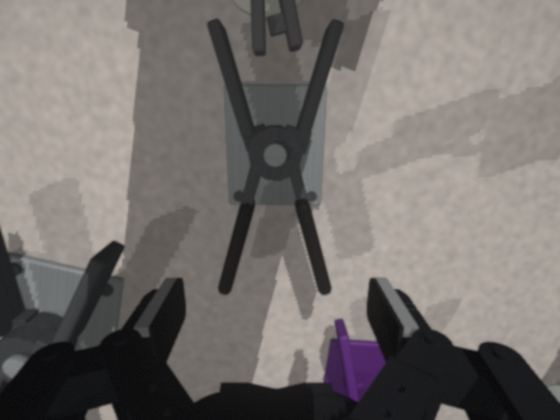

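The wrist view shows the ears (258–290, 0–50) between the jaws and the handles centred between the fingers. The purple and large pliers are clear of the path. Descending.

Request:
carry_out(
  targets=[
    [-1, 0, 35, 0, 85],
    [0, 0, 25, 0, 85],
    [0, 0, 12, 0, 85],
    [0, 0, 6, 0, 85],
    [0, 0, 0, 0, 85],
  ],
)

```text
time: 11.9
tool_pos: [0.6101, 0.0864, 0.0224]
ee_rot: [3.142, -0.001, -2.894]
ft_force: [0.4, 0.3, 0.4]
width: 0.993
```

Request:
carry_out(
  targets=[
    [0, 0, 0, 0, 75],
    [0, 0, 0, 0, 68],
    [0, 0, 0, 0, 62],
    [0, 0, 0, 0, 56],
  ],
  grip_force=30,
)

```text
time: 12.23
tool_pos: [0.611, 0.086, 0.0236]
ee_rot: [-3.141, 0.002, -2.894]
ft_force: [1.0, -2.3, 3.3]
width: 0.654
```

The tool is at z 0.0236, which is too high. I reopen, go down 10 mm, then squeeze.

Request:
carry_out(
  targets=[
    [0, 0, 0, 0, 85],
    [0, 0, 0, 0, 85],
    [0, 0, 6, 0, 85],
    [0, 0, 6, 0, 85],
    [0, 0, 0, 0, 85],
  ],
)

```text
time: 12.65
tool_pos: [0.6091, 0.0864, 0.0087]
ee_rot: [3.141, -0.002, -2.893]
ft_force: [-0.2, -0.1, 0.7]
width: 0.998
```

```bash
python3 - <<'E'
from h import *
s=robot.state(); print(s['time'],s['tool_pos'].round(4),np.degrees(s['ee_rot']).round(2),s['ft_force'].round(1),s['width'])
im,W=wristcloud(s); save('wrist8',im)
E
```

```text
12.65 [0.6091 0.0864 0.0087] [ 1.7998e+02 -1.1000e-01 -1.6578e+02] [-0.2 -0.1  0.7] 0.9976971217347604
```

View pics/wrist8.png

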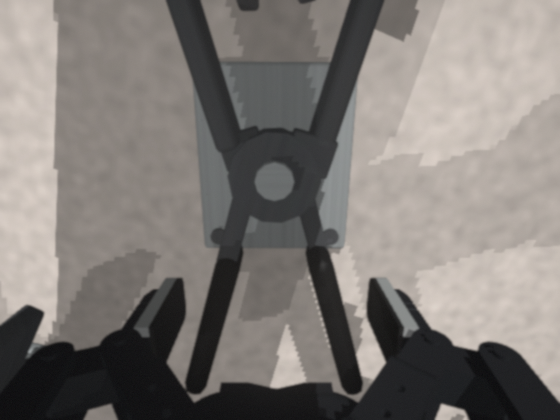

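Handles are centred between the fingers (190–355 px) and the height is right. Squeezing gradually.

Request:
carry_out(
  targets=[
    [0, 0, 0, 0, 70],
    [0, 0, 0, 0, 62],
    [0, 0, 0, 0, 56],
    [0, 0, 0, 0, 52],
    [0, 0, 0, 0, 48],
  ],
  grip_force=30,
)

```text
time: 13.12
tool_pos: [0.6107, 0.086, 0.0107]
ee_rot: [-3.141, 0.001, -2.894]
ft_force: [2.8, -3.3, 4.4]
width: 0.56
```

Request:
carry_out(
  targets=[
    [0, 0, 0, 0, 44],
    [0, 0, 0, 0, 40],
    [0, 0, 0, 0, 36],
    [0, 0, 0, 0, 32],
    [0, 0, 0, 0, 28],
  ],
)

```text
time: 13.53
tool_pos: [0.6112, 0.0861, 0.011]
ee_rot: [-3.141, 0.002, -2.894]
ft_force: [4.7, -3.6, 6.4]
width: 0.329
```

Request:
carry_out(
  targets=[
    [0, 0, 0, 0, 24],
    [0, 0, 0, 0, 20],
    [0, 0, 0, 0, 20],
    [0, 0, 0, 0, 20],
    [0, 0, 0, 0, 20],
  ],
)

```text
time: 13.95
tool_pos: [0.6113, 0.0861, 0.0112]
ee_rot: [-3.141, 0.003, -2.894]
ft_force: [6.2, -4.3, 8.8]
width: 0.292
```

```bash
python3 - <<'E'
from h import *
s=robot.state(); print(s['time'],s['tool_pos'].round(4),np.degrees(s['ee_rot']).round(2),s['ft_force'].round(1),s['width']*85.4)
im,W=wristcloud(s); 
i,d=robot.camera('scene'); j,d=robot.camera('side')
save('c9',np.hstack([cv2.resize(im,(400,300)),cv2.resize(i[170:290,190:350],(400,300),interpolation=2)])); save('s9',j[140:260,190:340],4)
E
```

```text
13.95 [0.6113 0.0861 0.0112] [-1.7997e+02  1.5000e-01 -1.6583e+02] [ 6.2 -4.3  8.8] 24.978118672918225
```

View pics/c9.png

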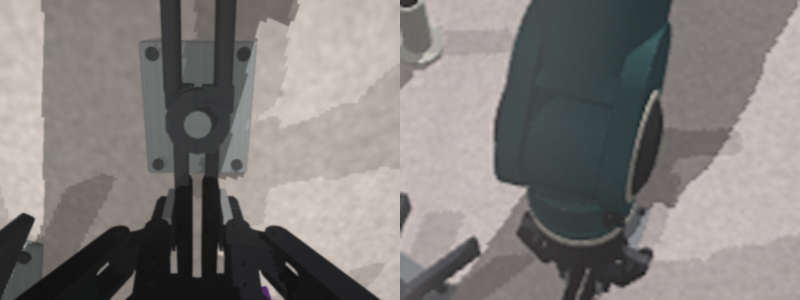

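View pics/s9.png

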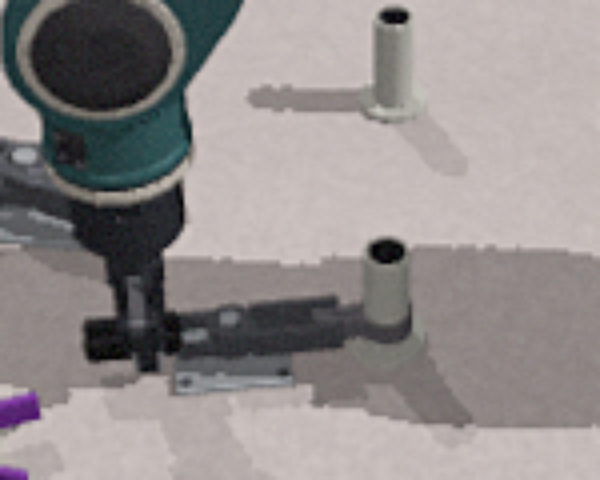

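The pliers are fully closed: 25 mm over the handles and jaws parallel in the wrist view. Releasing gradually, then lifting.

Request:
carry_out(
  targets=[
    [0, 0, 0, 0, 30],
    [0, 0, 0, 0, 38],
    [0, 0, 0, 0, 46],
    [0, 0, 0, 0, 54],
    [0, 0, 0, 0, 62],
  ],
)

```text
time: 14.52
tool_pos: [0.6088, 0.0858, 0.0095]
ee_rot: [-3.141, -0.003, -2.894]
ft_force: [-2.2, -4.6, -2.5]
width: 0.723
```

Request:
carry_out(
  targets=[
    [0, 0, 0, 0, 72],
    [0, 0, 0, 0, 85],
    [0, 0, 0, 0, 85],
    [0, 0, 0, 0, 85],
    [0, 0, -15, 0, 85],
  ],
)

```text
time: 14.93
tool_pos: [0.6086, 0.0865, 0.0233]
ee_rot: [3.141, -0.003, -2.893]
ft_force: [-0.6, -0.2, -0.2]
width: 1.0
```

Request:
carry_out(
  targets=[
    [0, 0, -35, 0, 85],
    [0, 0, -40, 0, 85],
    [0, 0, -40, 0, 85],
    [0, 0, -30, 0, 85],
    [0, 0, 0, 0, 85],
  ],
)

```text
time: 15.35
tool_pos: [0.6127, 0.0871, 0.1771]
ee_rot: [-3.141, 0.009, -2.894]
ft_force: [1.3, -0.6, 0.7]
width: 0.999
```

```bash
python3 - <<'E'
from h import *
s=robot.state(); print(s['time'],s['tool_pos'].round(4),s['ft_force'].round(1),s['width']*85.4)
im,W=wristcloud(s); save('wrist10',im); np.save('W10.npy',W)
j,d=robot.camera('side'); save('s10',j[140:260,190:340],4)
e=np.array([.9701,.2425]);n=np.array([-.2425,.9701])
Q=W.reshape(-1,3); Q=Q[(Q[:,2]>.024)&(Q[:,2]<.05)]; D=Q[:,:2]-[.474,.0525]; a=D@e;b=D@n
for l in np.arange(-.03,.06,.005):
    k=(a>l)&(a<l+.005)&(abs(b)<.05)
    if k.sum()>3:
        x=np.sort(b[k]*1e3); sp=np.where(np.diff(x)>2.2)[0]; st=np.r_[0,sp+1]; en=np.r_[sp,len(x)-1]
        print(round(l,3),[(round(x[p],1),round(x[q],1)) for p,q in zip(st,en)])
E
```

```text
15.35 [0.6127 0.0871 0.1771] [ 1.3 -0.6  0.7] 85.31245596244311
-0.02 [(np.float64(-14.0), np.float64(-13.1)), (np.float64(7.9), np.float64(9.5))]
-0.015 [(np.float64(-12.5), np.float64(7.0))]
-0.01 [(np.float64(-10.0), np.float64(-2.9)), (np.float64(0.1), np.float64(7.1))]
-0.005 [(np.float64(-9.2), np.float64(-2.2)), (np.float64(0.9), np.float64(8.0))]
0.0 [(np.float64(-9.2), np.float64(8.0))]
0.005 [(np.float64(-36.8), np.float64(-30.9)), (np.float64(-9.2), np.float64(8.1)), (np.float64(30.0), np.float64(36.9))]
0.01 [(np.float64(-37.9), np.float64(-28.9)), (np.float64(-8.5), np.float64(9.0)), (np.float64(28.4), np.float64(37.0))]
0.015 [(np.float64(-36.7), np.float64(-27.4)), (np.float64(-8.5), np.float64(-1.3)), (np.float64(1.8), np.float64(9.1)), (np.float64(27.1), np.float64(36.3))]
0.02 [(np.float64(-35.3), np.float64(-26.0)), (np.float64(-7.9), np.float64(-1.3)), (np.float64(2.7), np.float64(8.5)), (np.float64(25.6), np.float64(35.1))]
0.025 [(np.float64(-33.8), np.float64(-24.7)), (np.float64(24.1), np.float64(32.9))]
0.03 [(np.float64(-32.4), np.float64(-23.0)), (np.float64(22.6), np.float64(31.6))]
0.035 [(np.float64(-31.1), np.float64(-21.8)), (np.float64(21.3), np.float64(30.3))]
0.04 [(np.float64(-29.6), np.float64(-20.3)), (np.float64(19.7), np.float64(28.9))]
0.045 [(np.float64(-28.2), np.float64(-18.8)), (np.float64(18.4), np.float64(27.4))]
0.05 [(np.float64(-26.7), np.float64(-17.3)), (np.float64(16.9), np.float64(26.0))]
0.055 [(np.float64(-25.2), np.float64(-16.2)), (np.float64(15.4), np.float64(24.5))]
```

View pics/wrist10.png

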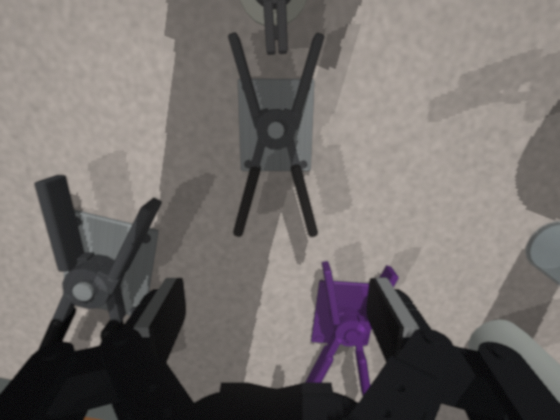

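View pics/s10.png

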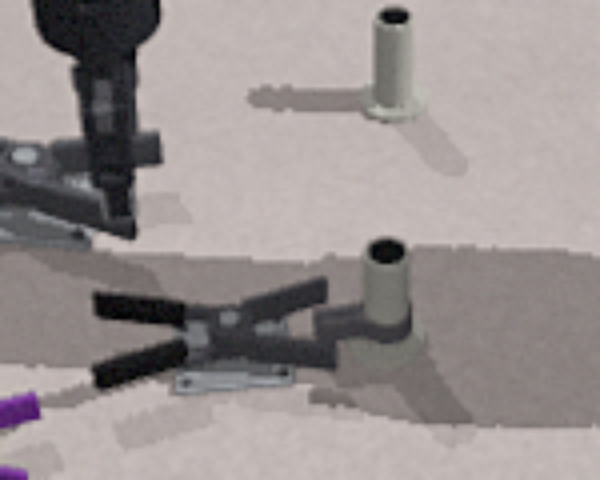

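The ears now measure about 17.5 mm across (18 is shut) and hold with the pliers sprung open. The coupling stands upright and the gripper is clear, so I'm handing in.

```bash
python3 - <<'E'
from h import *
print(robot.job_done())
E
```

```text
the job is handed in; nothing more can be done
None
```

The clip is shut: I stood the coupling with its ears between the jaws of the smaller dark pliers and squeezed the handles until they reached their stop. I then let the pliers spring open and handed the job in at about 15.5 s, with the gripper raised clear.

**Last checks:**
- **Clip:** its ears measure about 17.5 mm across, where 18 mm is shut, and they stayed that way with the pliers open.
- **Coupling:** it stands upright, with the ears about 24 mm inside the jaw tips (22 is best) and within 1 mm of the midline.
- **Pliers:** the jaws are back to their open gap, and nothing was disturbed.

**What went wrong:** my first squeeze started about 12 mm too high on the handles. I opened the fingers, went lower and squeezed again. That first try may have pressed the handles in a few millimetres. The largest wrist force I read was about 15 N, when setting the coupling down. The network's point readings were up to about 5 mm off, so I relied on the depth images for the final positions.

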